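# Slide the thin board out over the end of the shelf riser

### The job

The thin wooden board lies flat on the white shelf riser, too thin to be picked up there. Push it along the riser, towards the end where the mug stands, until about a third of its length sticks out past that end so that someone can take hold of its edge. Only push it, do not lift it; leave it lying steady, straight along the riser and not hanging over the riser's long sides, and leave the mug, jar, shaker and bowl where they are.

Things in the scene. Friction and masses are not known exactly. Their poses are not given: they have to be found in the camera images.
- board: thin flat wooden board, 120 mm (its x) by 180 mm (its y) by 8 mm thick, 0.11 to 0.22 kg, loose, lying flat on the riser; its long axis y runs roughly (within 0.15 rad) along the riser's y. Origin at the centre of its underside, z up. It balances about its centre, so it tips off once half its length sticks out.
- ledge: the white shelf riser, fixed to the counter: a flat top board 200 mm (its x, depth) by 360 mm (its y, length) by 18 mm thick on four short legs, open at both ends and with no rim; its top surface is 70 mm above the counter. Origin on the counter under its centre, z up; its two ends lie at y = +180 mm and y = -180 mm in its own frame, its long sides at x = +100 and -100 mm.
- mug: white open mug with a handle, 80 mm across and 90 mm high, standing on the counter about 150 mm beyond one end of the riser; its side (sign of its y in the riser's frame) tells which end to push towards. Origin at the centre of its underside.
- jar: closed amber jar with a metal cap, 72 mm across and 95 mm high, on the counter beyond the other end of the riser; leave it alone. Origin at the centre of its underside.
- shaker: small steel shaker, 44 mm across and 70 mm high, on the counter between the robot and the riser; leave it alone. Origin at the centre of its underside.
- bowl: low blue bowl, 120 mm across and 45 mm high, on the counter on the far side of the riser; leave it alone. Origin at the centre of its underside.

How it is judged:
By the outcome, as a careful person would: the job done as asked, in the order asked, and still so for the second after the job is handed in, with the robot touching nothing.
It also fails if it takes over 45 s, if anything falls off the work surface, if the arm or the gripper's body presses on something with over 40 N, if the wrist force passes 120 N, or if a joint passes its speed limit or range.

### The arm

A 6-joint arm with a two-finger parallel gripper is mounted at the origin on the work surface. World frame = base frame: x ahead of the robot, y to its left, z up, the work surface at z = 0. Lengths are in mm, angles in rad, forces in N, time in s.
With the tool pointing down it reaches from about 375 to 925 mm from the base axis. Payload 5.7 kg.
Tool frame: the origin (TCP) lies between the finger pads; the fingertips stand 17 mm ahead of it and the grasp point (between the pads) lies 2 mm behind it; z points along the fingers, y is the direction in which the jaws open and shut (so a half turn about z gives the same grasp; the last joint's range is limited). The gripper opens to 88 mm and grips with 3 to 60 N. Pads are 20 mm wide; open, the fingers measure 115 mm over their backs; the gripper's body (75 mm by 178 mm) begins 61 mm behind the grasp point.
Start: joints at [-1.43, 0.359, 1.51, -0, 1.272, -0.115], TCP at [151.798, -580.45, 239.623] pointing down, gripper open.
Joint ranges: [-2.97, 2.97], [-1.01, 2.36], [0.21, 2.38], [-0.96, 4.11], [0.2, 2.71], [-2.98, 2.98]. Speed limits (rad/s): [2.39, 2.39, 3.14, 3.14, 3.14, 3.14].

### API

Orientations are given as a unit quaternion [x, y, z, w].
In Python, from cell import robot gives the robot as it stands.
- The arm moves only by the shell command python3 -m jog 'ROWS'. ROWS is JSON, a list of rows, each an object with "claw": the opening in per cent of the stroke, from 0 (shut) to 100 (fully open); "delta_pos": the shift along the tool's x, y, z in mm, a list of three; "delta_rot": the turn, a rotation vector about the tool's x, y, z in rad, a list of three. In form: [{"claw": claw, "delta_pos": [tx, ty, tz], "delta_rot": [rx, ry, rz]}, ...]. A call has 1 to 10 rows; each row shifts and turns the commanded pose from where the row before left it, along the tool's axes as they then stand; what a row does not reach is not made up. A row lasts 1/10 s, in which the tool goes at most 50 mm and 8.59 degrees, less where a joint would pass 70% of its speed; a pose out of reach is approached as far as the arm can. A call is refused whole if a number of a shift passes 50 or a number of a turn 0.15, either way. A call with a gripper value outside its range is refused whole. The fingers move at their own pace and stop on an object; the grip force is fixed at half the most. Time passes only in rows, so rows that do not move let the fingers close. It gives the time, the measured TCP pose, the force and the opening at its end, in the units of the state.
- robot.state(): the state, without advancing time (a new reading comes with each control period).
- robot.snapshot(name): name is "side" or "top" or "wrist"; returns a dict with "image" (384x512x3 uint8, red, green, blue), "fx", "fy", "cx", "cy" (pixels), "k1" (the pictures are not rectified: a ray, as slopes to the right and down, at radius r is drawn at 1 + k1 r^2 times it, then the intrinsics apply), "R" (3x3) and "t" (3): a world point X has camera coordinates R X + t. Camera axes: x right, y down, z forward; pixel columns grow to the right and rows downward; lengths in mm; the calibration is good to about 2 mm. A picture is of the moment at which its call begins. There is no depth.
- robot.hand_in(): hands the job in, once; it reports no verdict.
Trained networks look in a picture, given as the dict that the camera call returned (one of the last four; its "shot" number tells which), for a name from the list of things; names that differ only in an ending like _2 or _b are one class to them, and where a whole thing is asked for, a point or a joint stands for the part that bears it (a point fixed in the world has none). Each returns a list of dicts, best first, with "score" (0 to 1); they miss things now and then, are a little off and sometimes report something else, mostly with a low value. They report only what shows in the picture. A call takes as long as a camera call.
- robot.outline_of(picture, query): "mask" (384x512 bool, what is visible of it).
- robot.mark_of(picture, query): "centre" ([x, y, z] in mm, in world coordinates, good to about 4 mm: a listed point, or the origin of a listed thing).
The state is a dict: "clock": time; "joints": joint angles; "qd": joint speeds; "effort": joint torques, N m; "ee_pos": TCP position; "tcp_rot": TCP orientation; "contact_force": force on the tool from outside, world axes, zero at the start; "wrist_torque": the same for the moment, N m; "gripper_width": finger opening in mm.
Only numpy, scipy, OpenCV 4.12 (cv2) and the standard library are available. Lean on these libraries where they do the work, as an engineer would, in place of code of your own. Each camera call takes 0.05 s, during which the arm holds its last target. There are 200 camera calls.

## Working session

There is one attempt and no reset: what is moved stays moved. The work goes in short steps, Python scripts to look and compute and a shell command to move; the robot and the scene stay as the last step left them, time stands still between calls to the robot, and variables do not carry over. Pictures are saved under pics/ and viewed, about 8 in all and at most 12, crops included, and the job is handed in when it is done.

```bash
mkdir -p pics; ls; python3 - <<'E'
from cell import robot
import cv2,numpy as np
s=robot.state();print(s['clock'],s['ee_pos'],s['tcp_rot'],s['gripper_width'])
ims=[]
for n in('top','side'):
    p=robot.snapshot(n)
    cv2.imwrite(f'pics/{n}0.png',p['image'][:,:,::-1])
    for q in('board','ledge','mug','jar','shaker','bowl'):
        r=robot.mark_of(p,q)
        print(n,q,[(np.round(d['centre'],0).tolist(),round(d['score'],2)) for d in r[:2]])
E
```

```text
pics
0.0 [ 151.69510377 -579.81642293  238.83732807] [ 9.91832493e-01  1.27543949e-01 -1.51532943e-05 -9.20279699e-04] 87.5809606383253
top board [([602.0, -121.0, 69.0], 0.59)]
top ledge [([600.0, -113.0, -0.0], 0.84)]
top mug [([680.0, 220.0, 0.0], 0.58)]
top jar [([539.0, -433.0, -0.0], 0.83)]
top shaker [([442.0, -9.0, -2.0], 0.45)]
top bowl [([782.0, -241.0, -2.0], 0.75)]
side board [([603.0, -121.0, 70.0], 0.56)]
side ledge [([598.0, -110.0, -0.0], 0.96)]
side mug [([679.0, 220.0, -2.0], 0.69)]
side jar [([539.0, -427.0, 2.0], 0.88)]
side shaker []
side bowl [([777.0, -242.0, 0.0], 0.61)]
```

View pics/top0.png

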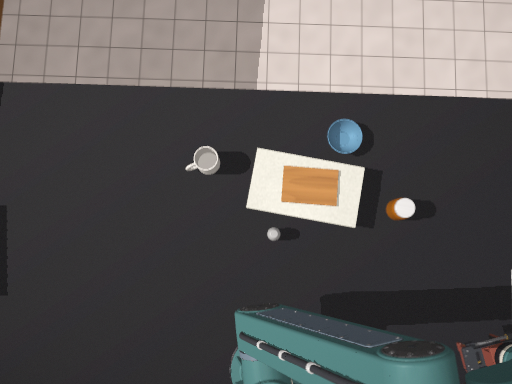

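```bash
cat > h.py <<'E'
from cell import robot
import cv2,numpy as np
def plane(p,uv,z):
    K=np.array([[p['fx'],0,p['cx']],[0,p['fy'],p['cy']],[0,0,1.]])
    n=(np.atleast_2d(uv)-[p['cx'],p['cy']])/[p['fx'],p['fy']]
    u=n.copy()
    for _ in range(20): u=n/(1+p['k1']*(u**2).sum(1,keepdims=True))
    R=np.array(p['R']);t=np.array(p['t'])
    d=np.c_[u,np.ones(len(u))]@R; c=-R.T@t
    return c+d*((z-c[2])/d[:,2])[:,None]
def fit(p,q,z):
    r=robot.outline_of(p,q)
    if not r: return None
    m=r[0]['mask'].astype(np.uint8)
    cs,_=cv2.findContours(m,cv2.RETR_EXTERNAL,cv2.CHAIN_APPROX_NONE)
    c=max(cs,key=cv2.contourArea)[:,0,:].astype(float)
    w=plane(p,c,z)[:,:2]
    b=cv2.minAreaRect(w.astype(np.float32))
    return r[0]['score'],m,w,b,cv2.boxPoints(b)
E
python3 - <<'E'
from h import *
for n in('top','side'):
    p=robot.snapshot(n)
    for q,z in(('board',78),('ledge',70)):
        f=fit(p,q,z)
        if f: print(n,q,round(f[0],2),np.round(f[3][0]),np.round(f[3][1]),round(f[3][2],1),np.round(f[4]).tolist())
E
```

```text
top board 0.64 [ 606. -124.] [182. 123.] 88.2 [[541.0, -213.0], [664.0, -217.0], [670.0, -35.0], [547.0, -31.0]]
top ledge 0.9 [ 600. -112.] [366. 208.] 81.3 [[469.0, -277.0], [675.0, -309.0], [730.0, 53.0], [525.0, 85.0]]
side board 0.85 [ 604. -116.] [186. 121.] 86.3 [[537.0, -205.0], [658.0, -213.0], [670.0, -27.0], [549.0, -19.0]]
side ledge 0.73 [602. -89.] [394. 204.] 81.7 [[473.0, -270.0], [675.0, -299.0], [731.0, 91.0], [529.0, 120.0]]
```

The top view shows the mug at left (206,160), so the push goes towards world +y. The board is at (310,186) on the riser, turned about 0.1 rad relative to it. The network positions match the picture. My plan is to turn the tool so its x lies along the riser's +y, then push the rear edge with both fingertips spread, which also squares the board.

```bash
python3 -m jog '[{"claw":70,"delta_pos":[0,0,0],"delta_rot":[0,0,-0.145]},{"claw":70,"delta_pos":[0,0,0],"delta_rot":[0,0,-0.145]},{"claw":70,"delta_pos":[0,0,0],"delta_rot":[0,0,-0.145]},{"claw":70,"delta_pos":[0,0,0],"delta_rot":[0,0,-0.145]},{"claw":70,"delta_pos":[0,0,0],"delta_rot":[0,0,-0.145]},{"claw":70,"delta_pos":[0,0,0],"delta_rot":[0,0,-0.145]},{"claw":70,"delta_pos":[0,0,0],"delta_rot":[0,0,-0.145]},{"claw":70,"delta_pos":[0,0,0],"delta_rot":[0,0,-0.145]}]'
python3 -m jog '[{"claw":70,"delta_pos":[30,28,0],"delta_rot":[0,0,0]},{"claw":70,"delta_pos":[30,28,0],"delta_rot":[0,0,0]},{"claw":70,"delta_pos":[30,28,0],"delta_rot":[0,0,0]},{"claw":70,"delta_pos":[30,28,0],"delta_rot":[0,0,0]},{"claw":70,"delta_pos":[30,28,0],"delta_rot":[0,0,0]},{"claw":70,"delta_pos":[30,28,0],"delta_rot":[0,0,0]},{"claw":70,"delta_pos":[30,28,0],"delta_rot":[0,0,0]},{"claw":70,"delta_pos":[30,28,0],"delta_rot":[0,0,0]},{"claw":70,"delta_pos":[30,28,0],"delta_rot":[0,0,0]},{"claw":70,"delta_pos":[0,0,0],"delta_rot":[0,0,0]}]'
cat >> h.py <<'E'
C=np.array([600,-112.]);A=0.151
ry=np.array([np.sin(A),np.cos(A)]);rx=np.array([np.cos(A),-np.sin(A)])
def rf(w): w=np.asarray(w)[...,:2]-C; return np.stack([w@rx,w@ry],-1)
def tool():
    from scipy.spatial.transform import Rotation as Q
    s=robot.state();M=Q.from_quat(s['tcp_rot']).as_matrix()
    print('t',round(s['clock'],2),'tcp',np.round(s['ee_pos'],1),'riser xy',np.round(rf(s['ee_pos']),1),'yaw err of tool x vs riser y',round(np.arctan2(M[:2,0]@rx,M[:2,0]@ry),3),'F',np.round(s['contact_force'],1),'w',round(s['gripper_width'],1))
    return s,M
E
python3 - <<'E'
from h import *
tool()
E
```

```text
clock: 1.8
ee_pos: [151.8, -580.4, 239.6]
tcp_rot: [0.758, 0.653, 0.0, -0.0]
contact_force: [0.2, 0.2, -0.1]
gripper_width: 61.7
clock: 2.8
ee_pos: [445.8, -349.6, 239.8]
tcp_rot: [0.758, 0.652, 0.001, 0.0]
contact_force: [-1.0, -0.5, -0.8]
gripper_width: 61.4
t 2.8 tcp [ 445.8 -349.6  239.8] riser xy [-116.7 -258.1] yaw err of tool x vs riser y -0.0 F [-1.  -0.5 -0.8] w 61.4
```

```bash
python3 -m jog '[{"claw":70,"delta_pos":[24,24,0],"delta_rot":[0,0,0]},{"claw":70,"delta_pos":[24,24,0],"delta_rot":[0,0,0]},{"claw":70,"delta_pos":[24,24,0],"delta_rot":[0,0,0]},{"claw":70,"delta_pos":[24,24,0],"delta_rot":[0,0,0]},{"claw":70,"delta_pos":[24,24,0],"delta_rot":[0,0,0]},{"claw":70,"delta_pos":[0,0,30],"delta_rot":[0,0,0]},{"claw":70,"delta_pos":[0,0,30],"delta_rot":[0,0,0]},{"claw":70,"delta_pos":[0,0,30],"delta_rot":[0,0,0]},{"claw":70,"delta_pos":[0,0,30],"delta_rot":[0,0,0]},{"claw":70,"delta_pos":[0,0,0],"delta_rot":[0,0,0]}]'
python3 - <<'E'
from h import *
tool()
a=robot.snapshot('wrist');b=robot.snapshot('top');c=robot.snapshot('side')
cv2.imwrite('pics/w1.png',np.hstack([cv2.resize(x['image'],(400,300))[:,:,::-1] for x in (a,c)]))
for n,p in(('wrist',a),('top',b),('side',c)):
    for q,z in(('board',78),('ledge',70)):
        f=fit(p,q,z)
        if f: print(n,q,round(f[0],2),np.round(rf(f[3][0])),np.round(f[3][1]),round(f[3][2],1),np.round(rf(f[4])).tolist())
E
```

```text
clock: 3.8
ee_pos: [576.2, -251.7, 115.6]
tcp_rot: [0.76, 0.65, -0.002, -0.004]
contact_force: [-1.1, 0.1, -0.5]
gripper_width: 61.8
t 3.8 tcp [ 576.2 -251.7  115.6] riser xy [  -2.5 -141.7] yaw err of tool x vs riser y 0.004 F [-1.1  0.1 -0.5] w 61.8
wrist board 0.79 [  9. -54.] [ 91. 120.] 86.7 [[-47.0, -105.0], [73.0, -94.0], [64.0, -3.0], [-55.0, -14.0]]
wrist ledge 0.58 [ -3. -95.] [168. 201.] 81.0 [[-104.0, -178.0], [97.0, -179.0], [98.0, -11.0], [-103.0, -10.0]]
top board 0.61 [  7. -11.] [180. 120.] 87.2 [[-43.0, -107.0], [77.0, -95.0], [58.0, 85.0], [-62.0, 72.0]]
top ledge 0.66 [ 0. 21.] [319. 201.] 81.3 [[-100.0, -138.0], [101.0, -138.0], [101.0, 181.0], [-100.0, 181.0]]
side board 0.83 [ 4. -4.] [185. 122.] 87.4 [[-47.0, -102.0], [74.0, -89.0], [55.0, 95.0], [-67.0, 82.0]]
```

View pics/w1.png

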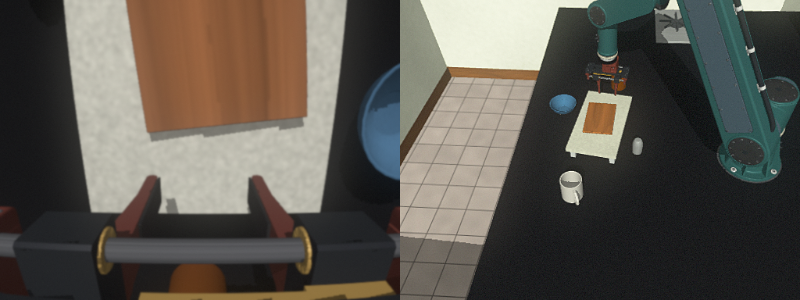

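The wrist view shows the rear edge of the board (left picture, rows 118–135) ahead of both fingertips, and the riser's outline confirms its pose. I'll lower the tips to about 3 mm above the riser.

```bash
python3 -m jog '[{"claw":70,"delta_pos":[0,5,8],"delta_rot":[0,0,0]},{"claw":70,"delta_pos":[0,5,8],"delta_rot":[0,0,0]},{"claw":70,"delta_pos":[0,0,0],"delta_rot":[0,0,0]},{"claw":70,"delta_pos":[0,0,0],"delta_rot":[0,0,0]}]'
python3 - <<'E'
from h import *
tool()
E
```

```text
clock: 4.65
ee_pos: [589.2, -253.8, 102.8]
tcp_rot: [0.76, 0.65, -0.0, -0.001]
contact_force: [0.3, -0.1, 0.6]
gripper_width: 62.0
t 4.65 tcp [ 589.2 -253.8  102.8] riser xy [  10.7 -141.8] yaw err of tool x vs riser y 0.004 F [ 0.3 -0.1  0.6] w 62.0
```

```bash
python3 -m jog '[{"claw":70,"delta_pos":[0,0,6],"delta_rot":[0,0,0]},{"claw":70,"delta_pos":[0,0,6],"delta_rot":[0,0,0]},{"claw":70,"delta_pos":[0,0,0],"delta_rot":[0,0,0]},{"claw":70,"delta_pos":[0,0,0],"delta_rot":[0,0,0]}]'
python3 -m jog '[{"claw":70,"delta_pos":[8,0,0],"delta_rot":[0,0,0]},{"claw":70,"delta_pos":[8,0,0],"delta_rot":[0,0,0]},{"claw":70,"delta_pos":[6,0,0],"delta_rot":[0,0,0]},{"claw":70,"delta_pos":[6,0,0],"delta_rot":[0,0,0]},{"claw":70,"delta_pos":[6,0,0],"delta_rot":[0,0,0]},{"claw":70,"delta_pos":[6,0,0],"delta_rot":[0,0,0]},{"claw":70,"delta_pos":[6,0,0],"delta_rot":[0,0,0]},{"claw":70,"delta_pos":[6,0,0],"delta_rot":[0,0,0]}]'
python3 - <<'E'
from h import *
tool()
a=robot.snapshot('wrist');c=robot.snapshot('top')
cv2.imwrite('pics/w2.png',a['image'][:,:,::-1])
for n,p in(('wrist',a),('top',c)):
    for q,z in(('board',78),):
        f=fit(p,q,z)
        if f: print(n,q,round(f[0],2),np.round(rf(f[3][0])),np.round(f[3][1]),round(f[3][2],1),np.round(rf(f[4])).tolist())
E
```

```text
clock: 5.05
ee_pos: [589.1, -254.0, 91.3]
tcp_rot: [0.76, 0.65, -0.0, -0.0]
contact_force: [0.1, 0.7, 0.2]
gripper_width: 61.3
clock: 5.85
ee_pos: [597.6, -202.4, 91.8]
tcp_rot: [0.76, 0.65, -0.0, 0.0]
contact_force: [-1.4, -0.9, 1.8]
gripper_width: 61.5
t 5.85 tcp [ 597.6 -202.4   91.8] riser xy [ 11.2 -89.7] yaw err of tool x vs riser y 0.004 F [-1.4 -0.9  1.8] w 61.5
wrist board 0.98 [ 12. -22.] [111. 120.] 83.4 [[-46.0, -79.0], [74.0, -75.0], [70.0, 36.0], [-50.0, 32.0]]
top board 0.9 [13. 15.] [175. 121.] 83.6 [[-44.0, -75.0], [77.0, -70.0], [70.0, 105.0], [-51.0, 100.0]]
```

View pics/w2.png

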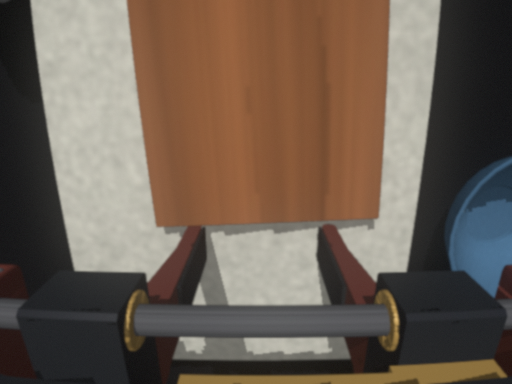

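The wrist view shows both fingertips on the rear edge (row ~225, columns 200 and 325). The board has almost straightened, so I'll keep pushing.

```bash
python3 -m jog '[{"claw":70,"delta_pos":[8,0,1],"delta_rot":[0,0,0]},{"claw":70,"delta_pos":[10,0,0],"delta_rot":[0,0,0]},{"claw":70,"delta_pos":[10,0,0],"delta_rot":[0,0,0]},{"claw":70,"delta_pos":[10,0,0],"delta_rot":[0,0,0]},{"claw":70,"delta_pos":[10,0,0],"delta_rot":[0,0,0]},{"claw":70,"delta_pos":[10,0,0],"delta_rot":[0,0,0]},{"claw":70,"delta_pos":[10,0,0],"delta_rot":[0,0,0]},{"claw":70,"delta_pos":[10,0,0],"delta_rot":[0,0,0]},{"claw":70,"delta_pos":[10,0,0],"delta_rot":[0,0,0]},{"claw":70,"delta_pos":[6,0,0],"delta_rot":[0,0,0]}]'
python3 -m jog '[{"claw":70,"delta_pos":[6,0,0],"delta_rot":[0,0,0]},{"claw":70,"delta_pos":[4,0,0],"delta_rot":[0,0,0]},{"claw":70,"delta_pos":[2,0,0],"delta_rot":[0,0,0]},{"claw":70,"delta_pos":[0,0,0],"delta_rot":[0,0,0]}]'
cat > m.py <<'E'
from h import *
import sys
tool()
a=robot.snapshot('wrist');b=robot.snapshot('top');c=robot.snapshot('side')
cv2.imwrite(f'pics/{sys.argv[1]}.png',np.hstack([x['image'][60:360,:400,::-1] if x is b else cv2.resize(x['image'],(400,300))[:,:,::-1] for x in (a,b)]))
for n,p in(('wrist',a),('top',b),('side',c)):
    for q,z in(('board',78),):
        f=fit(p,q,z)
        if f: print(n,q,round(f[0],2),np.round(rf(f[3][0])),np.round(f[3][1]),round(f[3][2],1),np.round(rf(f[4])).tolist())
E
python3 m.py w3
```

```text
clock: 7.05
ee_pos: [612.1, -108.7, 90.7]
tcp_rot: [0.76, 0.65, 0.0, -0.0]
contact_force: [0.1, -0.3, 0.2]
gripper_width: 61.4
clock: 7.45
ee_pos: [613.9, -97.8, 90.7]
tcp_rot: [0.76, 0.65, 0.0, -0.0]
contact_force: [-0.0, 0.1, -0.2]
gripper_width: 61.6
t 7.45 tcp [613.9 -97.8  90.7] riser xy [11.6 16.1] yaw err of tool x vs riser y 0.004 F [-0.   0.1 -0.2] w 61.6
wrist board 0.9 [14. 82.] [110. 120.] 81.2 [[-46.0, 28.0], [74.0, 27.0], [74.0, 137.0], [-46.0, 137.0]]
top board 0.59 [ 17. 134.] [147. 125.] 80.4 [[-47.0, 61.0], [78.0, 59.0], [80.0, 206.0], [-44.0, 208.0]]
side board 0.94 [ 16. 125.] [185. 122.] 81.9 [[-44.0, 31.0], [78.0, 32.0], [76.0, 218.0], [-46.0, 217.0]]
```

View pics/w3.png

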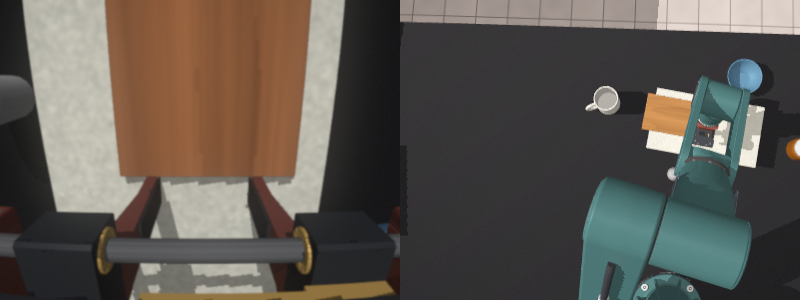

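The board is now straight: its edges are parallel to the riser and its front edge is at riser y ≈ 207 of the 240 target. About 32 mm remain.

```bash
python3 -m jog '[{"claw":70,"delta_pos":[6,0,0],"delta_rot":[0,0,0]},{"claw":70,"delta_pos":[8,0,0],"delta_rot":[0,0,0]},{"claw":70,"delta_pos":[8,0,0],"delta_rot":[0,0,0]},{"claw":70,"delta_pos":[5,0,0],"delta_rot":[0,0,0]},{"claw":70,"delta_pos":[3,0,0],"delta_rot":[0,0,0]},{"claw":70,"delta_pos":[2,0,0],"delta_rot":[0,0,0]},{"claw":70,"delta_pos":[0,0,0],"delta_rot":[0,0,0]}]'
python3 -m jog '[{"claw":70,"delta_pos":[-10,0,0],"delta_rot":[0,0,0]},{"claw":70,"delta_pos":[-20,0,0],"delta_rot":[0,0,0]},{"claw":70,"delta_pos":[-20,0,0],"delta_rot":[0,0,0]},{"claw":70,"delta_pos":[0,0,-20],"delta_rot":[0,0,0]},{"claw":70,"delta_pos":[0,0,-25],"delta_rot":[0,0,0]},{"claw":70,"delta_pos":[0,0,-25],"delta_rot":[0,0,0]},{"claw":70,"delta_pos":[0,0,-25],"delta_rot":[0,0,0]},{"claw":70,"delta_pos":[0,0,-25],"delta_rot":[0,0,0]},{"claw":70,"delta_pos":[0,0,0],"delta_rot":[0,0,0]}]'
python3 -m jog '[{"claw":70,"delta_pos":[-30,0,0],"delta_rot":[0,0,0]},{"claw":70,"delta_pos":[-40,0,0],"delta_rot":[0,0,0]},{"claw":70,"delta_pos":[-40,0,0],"delta_rot":[0,0,0]},{"claw":70,"delta_pos":[-40,0,0],"delta_rot":[0,0,0]},{"claw":70,"delta_pos":[-40,0,0],"delta_rot":[0,0,0]},{"claw":70,"delta_pos":[-40,0,0],"delta_rot":[0,0,0]},{"claw":70,"delta_pos":[-40,0,0],"delta_rot":[0,0,0]},{"claw":70,"delta_pos":[-20,0,0],"delta_rot":[0,0,0]},{"claw":70,"delta_pos":[0,0,0],"delta_rot":[0,0,0]}]'
python3 m.py w4
python3 - <<'E'
from h import *
p=robot.snapshot('top')
f=fit(p,'ledge',70)
if f: print(np.round(f[3][1]),np.round(rf(f[4])).tolist())
for q in('board','mug','jar','shaker','bowl'):
    print(q,[(np.round(d['centre']).tolist(),round(d['score'],2)) for d in robot.mark_of(p,q)[:1]])
E
```

```text
clock: 8.45
ee_pos: [618.8, -65.9, 90.7]
tcp_rot: [0.76, 0.65, 0.0, -0.0]
contact_force: [-0.3, -0.2, 0.2]
gripper_width: 61.4
clock: 9.35
ee_pos: [613.2, -117.3, 214.4]
tcp_rot: [0.76, 0.65, 0.002, 0.003]
contact_force: [0.1, 0.4, -0.3]
gripper_width: 61.5
clock: 10.25
ee_pos: [565.0, -405.0, 209.2]
tcp_rot: [0.761, 0.649, -0.0, -0.0]
contact_force: [-0.6, 1.5, 0.1]
gripper_width: 61.5
t 10.25 tcp [ 565.  -405.   209.2] riser xy [   9.5 -294.9] yaw err of tool x vs riser y 0.007 F [-0.6  1.5  0.1] w 61.5
top board 0.66 [ 16. 148.] [180. 125.] 81.9 [[-46.0, 58.0], [79.0, 59.0], [78.0, 239.0], [-48.0, 238.0]]
side board 0.85 [ 15. 155.] [183. 120.] 80.4 [[-47.0, 65.0], [73.0, 62.0], [76.0, 245.0], [-44.0, 247.0]]
[360. 203.] [[-103.0, -179.0], [101.0, -181.0], [104.0, 179.0], [-99.0, 181.0]]
board [([633.0, 36.0, 68.0], 0.96)]
mug [([680.0, 220.0, 2.0], 0.66)]
jar [([542.0, -433.0, 0.0], 0.72)]
shaker [([441.0, -7.0, 2.0], 0.71)]
bowl [([783.0, -241.0, -3.0], 0.94)]
```

View pics/w4.png

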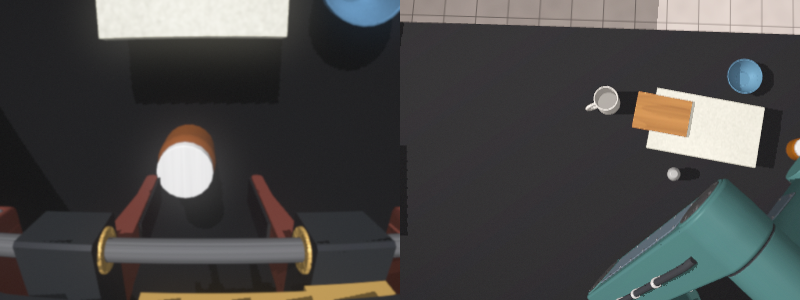

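The top view shows the board at (663,114) straight along the riser. About 60 mm sticks out at the mug end and it stays inside both long sides. The gripper is clear, about 95 mm above the jar.

```bash
python3 -c "
from cell import robot
print(robot.hand_in())"
```

```text
the job is handed in; nothing more can be done
None
```

I pushed the board along the riser to the mug end with both fingertips on its rear edge, which also squared it. I then backed the gripper off, raised it and handed in at about 10 s on the robot's clock.

- **Overhang:** the top view puts the front edge about 59 mm past the riser's end, and the side view about 66 mm. The target was 60 mm, a third of 180 mm. The side view had also read up to 11 mm further along than the top view earlier, so I trust the top view more.
- **Straightness:** the board is within about 1° of the riser's axis. It sits about 15 mm off the centreline and about 20–25 mm inside the nearer long side.
- **Other things:** the mug, jar, shaker and bowl all measured within about 3 mm of their first positions, which is within the measuring error.
- **Forces:** the tool force at the end of each move was at most a few newtons. The gripper was touching nothing when I handed in.

No check failed. The only disagreement was the 7 mm between the two views of the overhang.

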